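Pack the mosaic repair kit into its foam-lined tray

TASK

Pack the mosaic repair kit for a job away from the bench: put the lidded jar of glass chips, the glue bottle, the glass cutter and the tweezers into the foam-lined tray, each fully home in the cut-out made for it, jar and bottle standing upright, the two tools lying flat. The open jar would spill and the glue brush is not part of the kit: leave these two where they are on the bench.

Things in the scene. Friction and masses are not known exactly. Their poses are not given: they have to be found in the camera images.
- lidded_jar: the clear jar of glass chips that has a brass-coloured screw lid; upright, round, 64 mm wide, 83 mm tall, 0.19 kg; loose. Origin: centre of its underside, z up. The lid (60 mm wide) takes the top 16 mm. It stands in front, nearer the robot than the grinder (a like jar far behind the grinder is only background)
- glue_bottle: brown squeeze bottle with a dark pointed nozzle; upright, its round body 50 mm wide and 108 mm tall, 142 mm with the nozzle (which needs room between the fingers: grip near the top of the round body), 0.15 kg; loose. Origin: centre of its underside, z up
- glass_cutter: yellow-brown pencil-shaped glass cutter lying flat, 152 mm long, 18 mm wide, 18 mm high, with a thin (9 mm and less) pale metal tip at its -y end (the last 32 mm); 50 g, loose, at the left front (another far behind the grinder is background). Origin: middle of its length, on the bench; y runs along it, z up
- tweezers: slim plain steel tweezers lying flat, 124 mm long, 8 mm wide, 11 mm high; 20 g, loose. Origin: middle of its length, on the bench; y runs along it, z up
- open_jar: look-alike that stays: a clear jar of glass chips without a lid, 62 mm wide, 70 mm tall, upright, loose. Origin: centre of its underside, z up
- glue_brush: look-alike that stays: a thin green-handled flat brush lying on the bench, 160 mm long, 12 mm wide, 10 mm high, loose. Origin: middle of its length; y runs along it, z up
- jar_cutout: dark square foam insert (90 mm, 34 mm high) with a large round hole for the lidded jar: 80 mm wide, 26 mm deep, pale grey bottom. Origin: centre of its underside (hole bottom at z 8 mm, mouth at z 34 mm), z up. Fixed in a fixed grey sheet-metal tray, 192 x 190 mm, walls 36 mm above the bench; the insert's underside is 4 mm above the bench
- bottle_cutout: dark square foam insert (90 mm, 34 mm high) with a smaller round hole for the glue bottle: 62 mm wide, 26 mm deep, pale grey bottom. Origin: as for jar_cutout. Fixed beside jar_cutout in the tray; the two long inserts fill the other half. Which of a pair lies where differs each time
- cutter_cutout: long dark foam insert in the tray, 181 x 44 mm and 34 mm high, with a straight slot for the glass cutter: 168 mm long, 34 mm wide, 8 mm deep, pale grey bottom. Fixed. Origin: centre of its underside, under the slot's centre (slot bottom at z 26 mm, mouth at z 34 mm in its frame); the slot runs along x, z up. The tool may lie either way round
- tweezers_cutout: long dark foam insert in the tray, 181 x 44 mm and 34 mm high, with a shorter, narrower slot for the tweezers: 140 mm long, 24 mm wide, 8 mm deep, pale grey bottom. Fixed. Origin: centre of its underside, under the slot's centre (slot bottom at z 26 mm, mouth at z 34 mm in its frame); the slot runs along x, z up. The tool may lie either way round

How it is judged:
By the outcome, as a careful person would: the job done as asked, in the order asked, and still so for the second after the job is handed in, with the robot touching nothing.
It also fails if it takes over 109 s, if anything falls off the work surface, if the arm or the gripper's body presses on something with over 40 N, if the wrist force passes 120 N, or if a joint passes its speed limit or range.

ROBOT

A 6-joint arm with a two-finger parallel gripper is mounted at the origin on a cart in front of the work surface, level with it; the furniture and walls round the work are solid. World frame = base frame: x ahead of the robot, y to its left, z up, the work surface at z = 0. Lengths are in m, angles in rad, forces in N, time in s.
With the tool pointing down it reaches from about 0.375 to 0.9 m from the base axis. Payload 3.1 kg.
Tool frame: the origin (TCP) lies midway between the tips of the shut fingers; the grasp point (between the pads) lies 19 mm behind it (manip.grip_depth is the distance from the TCP to the grasp point, in m); z points along the fingers, y is the line along which they close (so a half turn about z gives the same grasp; the last joint's range is limited). The gripper opens to 85 mm and grips with 20 to 120 N. Pads are 22 mm wide; open, the fingers measure 114 mm over their backs; the gripper's body (76 mm by 85 mm) begins 54 mm behind the grasp point. The pads swing forward as they close: fully open they stand 13 mm farther back than shut.
Start: joints at [1.04, 0.527, 1.433, -0, 1.181, -0.178], TCP at [0.215, 0.587, 0.231] pointing down, gripper open.
Joint ranges: [-3.08, 3.08], [-0.75, 2.2], [0.22, 2.44], [-1.43, 4.57], [0, 2.65], [-2.85, 2.85]. Speed limits (rad/s): [2.79, 2.79, 3.14, 3.14, 3.14, 3.14].

INTERFACE

Orientations are given as a unit quaternion [x, y, z, w].
In Python, from station import telemetry, snapshot, manip gives the robot as it stands. The module is installed in compiled form; this text tells all that it offers.
- The arm moves only by the shell command python3 -m crank 'ROWS' [OPENING] [FORCE]. ROWS is text: rows parted by semicolons, each of 6 numbers parted by spaces: the shift along the tool's x, y, z as a fraction of full scale, then the turn, a rotation vector about the tool's x, y, z as a fraction of full scale. A call has exactly 5 rows; each row shifts and turns the commanded pose from where the row before left it, along the tool's axes as they then stand; what a row does not reach is not made up. Full scale, the value 1, is 4 cm for a shift and 90 degrees for a turn. A row lasts 1/10 s, in which the tool goes at most 50 mm and 8.59 degrees, less where a joint would pass 70% of its speed; a pose out of reach is approached as far as the arm can. A call with a number of a shift or a turn outside -1 to 1 is refused whole. A call with a gripper value outside its range is refused whole. OPENING is the opening, from -1 (shut) to 1 (fully open), set as the call begins (- or left out, the last holds). The fingers move at their own pace and stop on an object; FORCE is the grip in N (left out, the last holds). Time passes only in rows, so rows that do not move let the fingers close, or fill a call up. It gives the time, the measured TCP pose, the force, the opening and the grip force at its end, in the units of the state.
- telemetry.sense(): the state, without advancing time (a new reading comes with each control period).
- snapshot(name): name is "scene" or "top"; returns a dict with "image" (400x640x3 uint8, red, green, blue), "depth" (400x640 float32, m along the optical axis (not along the pixel's ray), 0 where there is no reading), "camera_matrix" (3x3 intrinsics, pixels), "rvec" (rotation vector, rad) and "tvec" (3), from world to camera coordinates, as OpenCV has them. Camera axes: x right, y down, z forward; pixel columns grow to the right and rows downward; lengths in m; the calibration is good to about 2 mm. A picture is of the moment at which its call begins.
- manip.sign_off(): hands the job in; it is judged then, once.
The state is a dict: "t": time; "q": joint angles; "qd": joint speeds; "tau": joint torques, N m; "tcp_pos": TCP position; "tool_rot": TCP orientation; "force": force on the tool from outside, world axes, zero at the start; "ft_torque": the same for the moment, N m; "finger_gap": opening from 0.0 (shut) to 1.0 (fully open); "gripper_force": force on a finger pad.
Only numpy, scipy, OpenCV 4.12 (cv2) and the standard library are available. Lean on these libraries where they do the work, as an engineer would, in place of code of your own. Each camera call takes 0.05 s, during which the arm holds its last target. There are 200 camera calls.

## Working session

There is one attempt and no reset: what is moved stays moved. The work goes in short steps, Python scripts to look and compute and a shell command to move; the robot and the scene stay as the last step left them, time stands still between calls to the robot, and variables do not carry over. Pictures are saved under pics/ and viewed, at most 14 in all, crops included, and the job is handed in when it is done.

```bash
mkdir -p pics
cat > h.py <<'E'
import numpy as np,cv2
from scipy.spatial.transform import Rotation as R
from station import telemetry,snapshot,manip
def snap(n,f):
    s=snapshot(n); np.savez(''+f+'.npz',**s); cv2.imwrite('pics/'+f+'.png',s['image'][:,:,::-1]); return s
def load(f): return dict(np.load(''+f+'.npz'))
def at(s,u,v,z=None):
    """world point at pixel; on plane z if given, else by depth"""
    M=cv2.Rodrigues(s['rvec'])[0];K=s['camera_matrix'];t=s['tvec'].ravel()
    d=M.T@np.linalg.inv(K)@np.array([u,v,1.]);c=-M.T@t
    k=float(s['depth'][int(round(v)),int(round(u))]) if z is None else (z-c[2])/d[2]
    return c+k*d
def proj(s,p): return cv2.projectPoints(np.array(p,float).reshape(-1,3),s['rvec'],s['tvec'],s['camera_matrix'],None)[0].reshape(-1,2)
E
python3 - <<'E'
from h import *
for n in('scene','top'):
    s=snap(n,n+'0'); print(s['camera_matrix'][0],s['tvec'].ravel(), (-cv2.Rodrigues(s['rvec'])[0].T@s['tvec'].ravel()))
st=telemetry.sense();print({k:np.round(v,3) for k,v in st.items()}, manip.grip_depth)
E
```

```text
[398.1656302    0.         317.04507933] [-0.37893248  0.32663465  0.61645148] [ 0.17079557 -0.38128279  0.6750887 ]
[392.3012785    0.         319.90257457] [0.0394597  0.55710086 0.84240131] [0.47516191 0.03965702 0.89118285]
{'t': np.float64(0.1), 'q': array([ 1.041,  0.528,  1.434, -0.   ,  1.181, -0.179]), 'qd': array([-0.001, -0.002, -0.004, -0.001, -0.001, -0.   ]), 'tau': array([-0.0000e+00, -4.4331e+01, -1.7859e+01, -0.0000e+00,  4.0000e-03,
       -0.0000e+00]), 'tcp_pos': array([0.215, 0.586, 0.23 ]), 'tool_rot': array([ 0.175,  0.985, -0.001, -0.   ]), 'force': array([-0.544, -0.469,  0.475]), 'ft_torque': array([-0.06 ,  0.023, -0.004]), 'gripper_force': np.float64(0.0), 'finger_gap': np.float64(1.0)} 0.0187
```

View pics/top0.png

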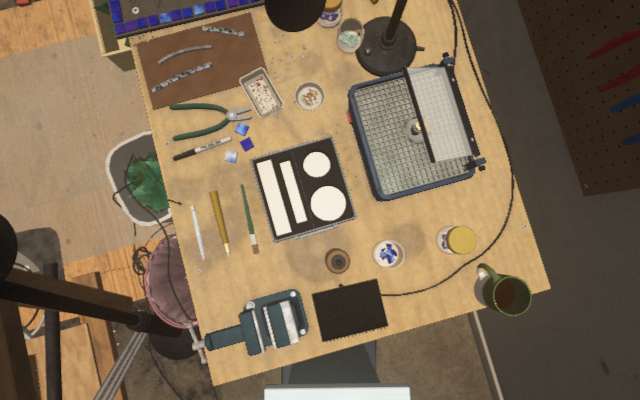

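View pics/scene0.png

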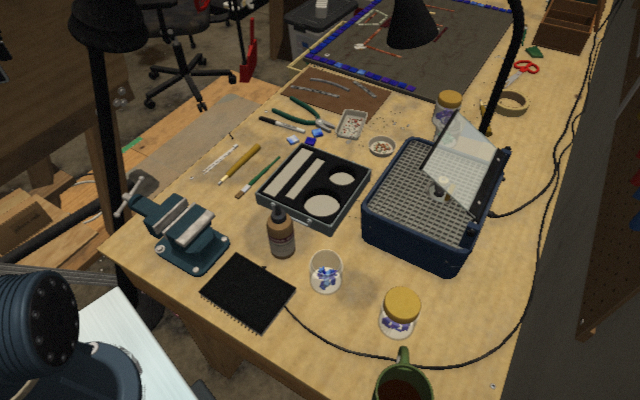

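Top view: tray around (303,190), bottle (337,261), open jar (388,253), lidded jar (460,240), tweezers (198,232), cutter (220,223), brush (249,218). I'll enlarge crops to read these positions more closely.

Run:
```python
from h import *
s=load('top0');im=s['image'][:,:,::-1]
cv2.imwrite('pics/c1.png',cv2.resize(im[130:280,180:360],None,fx=4,fy=4,interpolation=cv2.INTER_CUBIC)) 
cv2.imwrite('pics/c2.png',cv2.resize(im[210:290,310:500],None,fx=4,fy=4,interpolation=cv2.INTER_CUBIC))
```

```text
(no output)
```

View pics/c1.png

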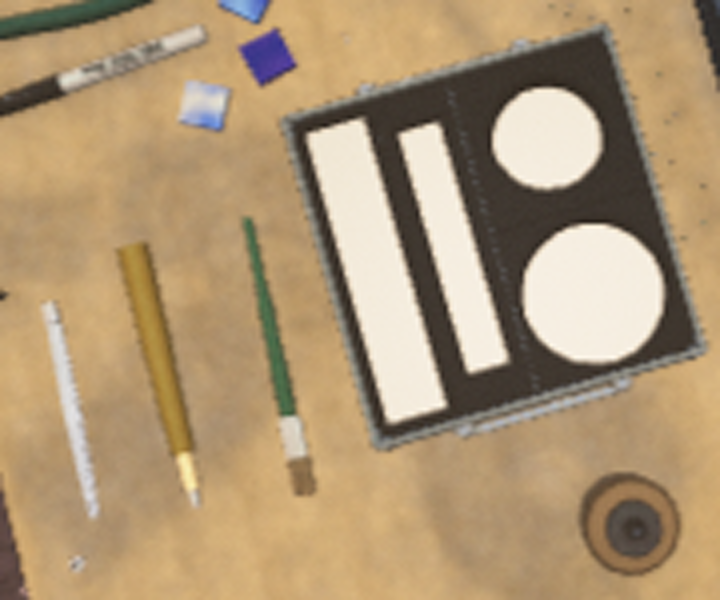

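View pics/c2.png

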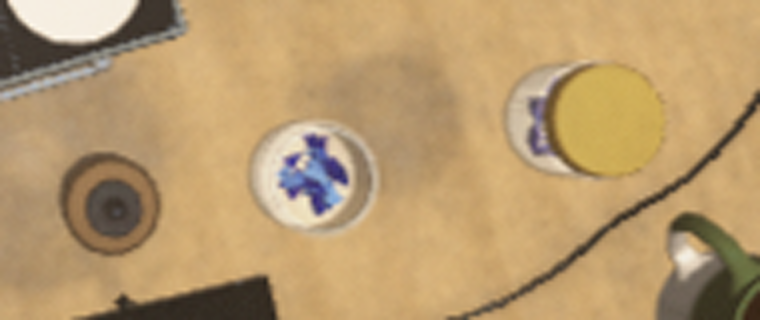

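Run:
```python
from h import *
s=load('top0')
def c1(u,v,z): return at(s,u/4+180-.375,v/4+130-.375,z)
def c2(u,v,z): return at(s,u/4+310-.375,v/4+210-.375,z)
def quad(n,P,z):
    p=np.array([c1(u,v,z) for u,v in P])[:,:2]; e=[p[(i+1)%4]-p[i] for i in range(4)]
    print(n,p.mean(0).round(4),'sides',[round(np.linalg.norm(x)*1e3) for x in e],'ang',[round(np.degrees(np.arctan2(x[1],x[0])),1) for x in e])
quad('tray',[(283,120),(607,28),(705,350),(380,447)],.036)
quad('cslot',[(306,133),(365,118),(446,407),(388,424)],.034)
quad('tslot',[(400,131),(440,122),(509,363),(468,374)],.034)
for n,c,d in(('bhole',(548,138),(56,0)),('jhole',(594,293),(71,0))):
    for z in(.012,.025,.038):
        a=c1(*c,z);b=c1(c[0]+d[0],c[1],z);print(n,z,a.round(4),'diam',(2e3*np.linalg.norm(b-a)).round(1))
for n,P,z in(('tw',[(49,303),(93,515)],.008),('cut',[(133,245),(196,505)],.012),('brush',[(247,218),(303,495)],.006)):
    a,b=[c1(*q,z)[:2] for q in P];e=b-a;print(n,((a+b)/2).round(4),'len',round(np.linalg.norm(e)*1e3),'ang',np.degrees(np.arctan2(e[1],e[0])).round(1),a.round(3),b.round(3))
print('lid',c2(608,120,.083).round(4),'bottle tip',c2(116,209,.142).round(4),'open jar rim',c2(320,177,.07).round(4))
q=at(s,462,240);print('depth lid',q.round(3)); print(at(s,339,262).round(3),at(s,330,253).round(3),at(s,219.5,220).round(4),at(s,240,250).round(4),at(s,262,161).round(4))
```

```text
tray [0.5844 0.0709] sides [187, 187, 184, 188] ang [np.float64(-74.3), np.float64(-164.1), np.float64(106.0), np.float64(16.6)]
cslot [0.566  0.1357] sides [34, 166, 33, 167] ang [np.float64(-76.0), np.float64(-164.5), np.float64(105.8), np.float64(15.8)]
tslot [0.5781 0.0929] sides [23, 139, 23, 140] ang [np.float64(-77.6), np.float64(-164.4), np.float64(104.5), np.float64(15.4)]
bhole 0.012 [0.6424 0.0407 0.012 ] diam 63.6
bhole 0.025 [0.6399 0.0407 0.025 ] diam 62.7
bhole 0.038 [0.6375 0.0406 0.038 ] diam 61.7
jhole 0.012 [0.5538 0.0156 0.012 ] diam 79.9
jhole 0.025 [0.5526 0.0159 0.025 ] diam 78.7
jhole 0.038 [0.5515 0.0163 0.038 ] diam 77.6
tw [0.492  0.3093] len 122 ang -167.2 [0.551 0.323] [0.433 0.296]
cut [0.5106 0.2564] len 150 ang -165.7 [0.583 0.275] [0.438 0.238]
brush [0.5207 0.1958] len 160 ang -168.2 [0.599 0.212] [0.442 0.179]
lid [ 0.4691 -0.2558  0.083 ] bottle tip [0.43   0.0006 0.142 ] open jar rim [ 0.441  -0.1094  0.07  ]
depth lid [ 0.468 -0.256  0.083]
[ 0.43  -0.     0.142] [0.445 0.015 0.096] [0.5174 0.258  0.0165] [ 0.4501  0.2153 -0.0015] [0.6468 0.1619 0.0314]
```

```bash
cat >> h.py <<'E'
def go(*ts):
    """per target [x,y,z]: total shift in tool axes (units of 4 cm) from the pose now, then from target to target; yaw of tool y"""
    st=telemetry.sense();r=R.from_quat(st['tool_rot']);p=np.array(st['tcp_pos']);y=r.apply([0,1,0])
    print('t',round(float(st['t']),2),'tcp',p.round(4),'yaw',np.degrees(np.arctan2(y[1],y[0])).round(2),'tilt',r.apply([0,0,1]).round(3),'gap',round(float(st['finger_gap'])*85,1),'grip',round(float(st['gripper_force']),1),'F',np.round(st['force'],1))
    for t in ts: print(t,(r.inv().apply(np.array(t)-p)/.04).round(3)); p=np.array(t)
E
python3 -m crank '0 0 0 0 0 -0.08;0 0 0 0 0 -0.08;0 0 0 0 0 -0.08;0 0 0 0 0 -0.08;0 0 0 0 0 -0.08' 1 40
python3 -c "
from h import *
go([.469,-.256,.2],[.469,-.256,.03])"
```

```text
t: 0.6
tcp_pos: [0.2151, 0.5863, 0.2307]
tool_rot: [-0.14, 0.99, -0.001, -0.0]
force: [0.6, -0.0, 0.2]
finger_gap: 0.998
gripper_force: 0.0
t 0.6 tcp [0.2151 0.5863 0.2307] yaw 106.14 tilt [-0.001 -0.001 -1.   ] gap 84.8 grip 0.0 F [ 0.6 -0.   0.2]
[0.469, -0.256, 0.2] [ -0.244 -21.992   0.788]
[0.469, -0.256, 0.03] [-4.00e-03  4.00e-03  4.25e+00]
```

Run:
```python
from h import *
s=load('top0');q=load('scene0')
print(proj(s,[.215,.586,.23]),proj(q,[.215,.586,.23]))
for p in((60,285),(120,310),(170,325),(20,240),(50,340),(260,335),(290,300)): print(p,at(s,*p).round(3))
for p in((120,180),(105,100),(85,20),(40,300),(60,350)): print('sc',p,at(q,*p).round(3))
```

```text
[[-20.89579928 404.14180384]] [[10.08148444 77.26826507]]
(60, 285) [ 0.346  0.793 -0.276]
(120, 310) [ 0.209  0.797 -0.644]
(170, 325) [ 0.165  0.581 -0.578]
(20, 240) [ 0.479  1.257 -0.727]
(50, 340) [ 0.135  0.965 -0.505]
(260, 335) [0.286 0.155 0.096]
(290, 300) [0.342 0.101 0.025]
sc (120, 180) [ 0.332  0.792 -0.312]
sc (105, 100) [0.369 0.616 0.084]
sc (85, 20) [0.402 0.6   0.283]
sc (40, 300) [ 0.096 -0.052  0.312]
sc (60, 350) [ 0.081 -0.081  0.263]
```

```bash
python3 -m crank '0 -0.5 0 0 0 0;0 -0.8 0 0 0 0;0 -0.8 0 0 0 0;0 -0.8 0 0 0 0;0 -0.8 0 0 0 0' >/dev/null
python3 -m crank '-0.1 -0.8 0 0 0 0;-0.2 -0.8 0 0 0 0;-0.3 -0.8 0 0 0 0;-0.3 -0.8 0 0 0 0;-0.3 -0.8 0 0 0 0' >/dev/null
python3 -m crank '-0.3 -0.8 0 0 0 0;-0.2 -0.8 0 0 0 0;0 -0.8 0 0 0 0;0 -0.8 0 0 0 0;0 -0.8 0 0 0 0' >/dev/null
python3 -m crank '0 -0.8 0 0 0 0;0 -0.8 0 0 0 0;0.2 -0.8 0 0 0 0;0.3 -0.8 0 0 0 0;0.3 -0.8 0 0 0 0' >/dev/null
python3 -m crank '0.3 -0.8 0 0 0 0;0.3 -0.8 0 0 0 0;0.1 -0.5 0.2 0 0 0;0 -0.3 0.3 0 0 0;0 0 0.3 0 0 0'
python3 -c "
from h import *
go([.469,-.256,.12],[.469,-.256,.03])"
```

```text
t: 3.1
tcp_pos: [0.4215, -0.1091, 0.1986]
tool_rot: [-0.137, 0.991, -0.0, 0.001]
force: [-0.6, 0.5, -0.1]
finger_gap: 1.0
gripper_force: 0.0
t 3.1 tcp [ 0.4215 -0.1091  0.1986] yaw 105.72 tilt [ 0.001 -0.001 -1.   ] gap 85.0 grip 0.0 F [-0.6  0.5 -0.1]
[0.469, -0.256, 0.12] [-0.146 -3.854  1.969]
[0.469, -0.256, 0.03] [2.00e-03 2.00e-03 2.25e+00]
```

```bash
python3 -m crank '-0.03 -0.7 0 0 0 0;-0.03 -0.8 0 0 0 0;-0.03 -0.9 0 0 0 0;-0.03 -0.8 0.2 0 0 0;-0.03 -0.5 0.4 0 0 0' >/dev/null
python3 -m crank '0 -0.15 0.5 0 0 0;0 0 0.5 0 0 0;0 0 0.3 0 0 0;0 0 0 0 0 0;0 0 0 0 0 0'
python3 -c "
from h import *
snap('scene','s1');s=snap('top','t1')
go([.469,-.256,.03])"
```

```text
t: 4.1
tcp_pos: [0.4686, -0.2536, 0.1232]
tool_rot: [-0.138, 0.99, 0.0, -0.0]
force: [0.2, -0.1, 0.2]
finger_gap: 1.001
gripper_force: 0.0
t 4.2 tcp [ 0.4691 -0.2542  0.1241] yaw 105.87 tilt [ 0.001 -0.001 -1.   ] gap 84.9 grip 0.0 F [-0.5  0.6  0.6]
[0.469, -0.256, 0.03] [ 0.017 -0.04   2.353]
```

View pics/s1.png

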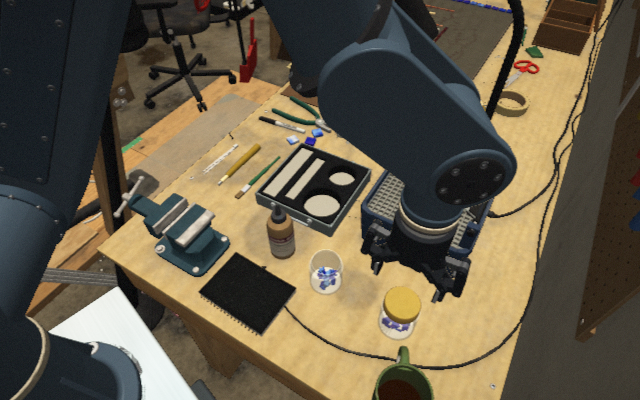

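The scene view shows the open fingers at (375,260) and (445,290), above the lidded jar at (400,305). The bottle, tray and open jar are undisturbed, so I'll descend and grip.

```bash
python3 -m crank '0 -0.04 0.4 0 0 0;0 0 0.5 0 0 0;0 0 0.5 0 0 0;0 0 0.5 0 0 0;0 0 0.4 0 0 0' 1 40
python3 -m crank '0 0 0.05 0 0 0;0 0 0 0 0 0;0 0 0 0 0 0;0 0 0 0 0 0;0 0 0 0 0 0' -1 40
python3 -m crank '0 0 0 0 0 0;0 0 0 0 0 0;0 0 0 0 0 0;0 0 0 0 0 0;0 0 0 0 0 0' -1 40
python3 -c "
from h import *
go([.469,-.256,.15])"
```

```text
t: 4.7
tcp_pos: [0.4696, -0.256, 0.0315]
tool_rot: [-0.138, 0.99, -0.001, 0.001]
force: [-0.2, 0.1, 0.3]
finger_gap: 1.001
gripper_force: 0.0
t: 5.2
tcp_pos: [0.4692, -0.2558, 0.0299]
tool_rot: [-0.138, 0.99, -0.0, 0.0]
force: [-0.3, 0.4, -1.4]
finger_gap: 0.732
gripper_force: 44.4
t: 5.7
tcp_pos: [0.4692, -0.2558, 0.0299]
tool_rot: [-0.138, 0.99, -0.0, 0.0]
force: [-0.4, 1.6, 6.5]
finger_gap: 0.735
gripper_force: 45.1
t 5.7 tcp [ 0.4692 -0.2558  0.0299] yaw 105.85 tilt [ 0.001 -0.001 -1.   ] gap 62.5 grip 45.1 F [-0.4  1.6  6.5]
[0.469, -0.256, 0.15] [ 0.005 -0.006 -3.003]
```

```bash
python3 -m crank '0 0 -0.2 0 0 0;0 0 -0.4 0 0 0;0 0 -0.5 0 0 0;0 0 -0.6 0 0 0;0 0 -0.6 0 0 0' >/dev/null
python3 -m crank '0 0 -0.6 0 0 0;0 0 -0.6 0 0 0;0 0.2 -0.4 0 0 0;0 0.4 -0.3 0 0 0;-0.1 0.6 0 0 0 0' 
python3 -m crank '-0.3 0.6 0 0 0 0;-0.4 0.6 0 0 0 0;-0.4 0.6 0 0 0 0;-0.4 0.6 0 0 0 0;-0.4 0.6 0 0 0 0' >/dev/null
python3 -m crank '-0.4 0.6 0 0 0 0;-0.4 0.5 0 0 0 0;-0.4 0.3 0 0 0 0;-0.4 0.3 0 0 0 0;-0.2 0.2 0 0 0 0'
python3 -m crank '0 0 0 0 0 0;0 0 0 0 0 0;0 0 0 0 0 0;0 0 0 0 0 0;0 0 0 0 0 0' >/dev/null
python3 -c "
from h import *
go([.553,.0155,.1],[.553,.0155,.043])
s=snap('top','t2');cv2.imwrite('pics/t2c.png',cv2.resize(s['image'][120:300,180:480,::-1],None,fx=2,fy=2))"
```

```text
t: 6.7
tcp_pos: [0.4605, -0.2096, 0.1991]
tool_rot: [-0.137, 0.991, -0.002, 0.001]
force: [0.6, 0.2, -2.9]
finger_gap: 0.732
gripper_force: 44.6
t: 7.7
tcp_pos: [0.549, 0.0217, 0.1972]
tool_rot: [-0.138, 0.99, 0.0, 0.0]
force: [0.3, -0.2, -1.6]
finger_gap: 0.731
gripper_force: 44.5
t 8.2 tcp [0.5483 0.02   0.1974] yaw 105.79 tilt [-0. -0. -1.] gap 62.4 grip 44.5 F [-0.1 -1.1 -2.8]
[0.553, 0.0155, 0.1] [-0.084 -0.139  2.434]
[0.553, 0.0155, 0.043] [-0.    -0.     1.425]
```

View pics/t2c.png

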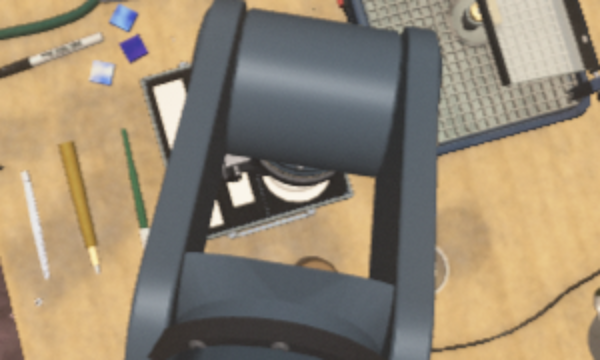

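The arm blocks the top view, so I'll lower on the numbers and watch the force.

```bash
python3 -m crank '-0.08 -0.14 0.3 0 0 0;0 0 0.6 0 0 0;0 0 0.6 0 0 0;0 0 0.6 0 0 0;0 0 0.5 0 0 0' >/dev/null
python3 -m crank '0 0 0.4 0 0 0;0 0 0.3 0 0 0;0 0 0.25 0 0 0;0 0 0.2 0 0 0;0 0 0 0 0 0'
python3 -m crank '0 0 0.04 0 0 0;0 0 0.04 0 0 0;0 0 0 0 0 0;0 0 0 0 0 0;0 0 0 0 0 0'
python3 -c "
from h import *
go([.553,.0155,.0425])
s=snap('scene','s3');cv2.imwrite('pics/s3c.png',cv2.resize(s['image'][120:320,230:480,::-1],None,fx=3,fy=3))"
```

```text
t: 9.25
tcp_pos: [0.5527, 0.016, 0.0464]
tool_rot: [-0.138, 0.99, 0.0, -0.001]
force: [-0.2, 0.0, -2.7]
finger_gap: 0.731
gripper_force: 44.5
t: 9.75
tcp_pos: [0.5533, 0.0161, 0.0444]
tool_rot: [-0.138, 0.99, -0.0, 0.0]
force: [0.1, -0.5, -2.3]
finger_gap: 0.734
gripper_force: 44.5
t 9.75 tcp [0.5533 0.0161 0.0444] yaw 105.85 tilt [ 0.001 -0.    -1.   ] gap 62.4 grip 44.5 F [ 0.1 -0.5 -2.3]
[0.553, 0.0155, 0.0425] [ 0.012 -0.011  0.048]
```

View pics/s3c.png

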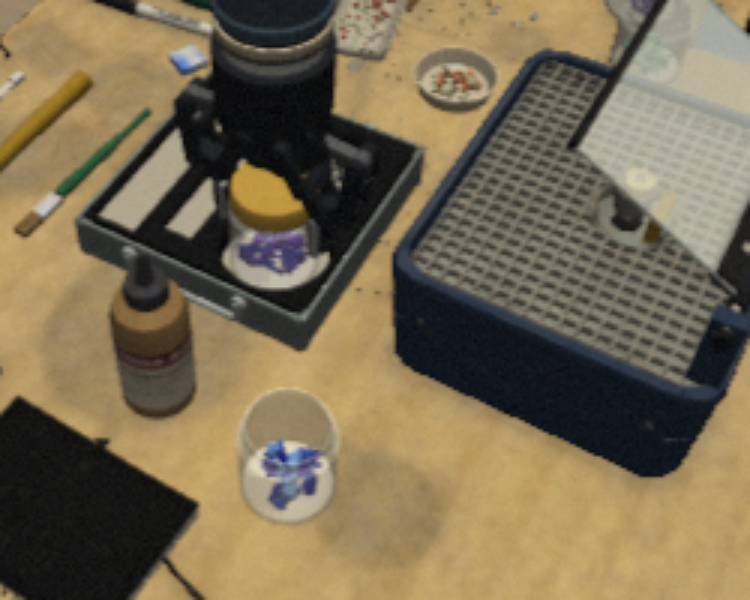

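The jar at crop (270,220) is inside the large hole and about 2 mm above the bottom. I'll set it down, release and rise.

```bash
python3 -m crank '0 0 0.04 0 0 0;0 0 0.02 0 0 0;0 0 0 0 0 0;0 0 0 0 0 0;0 0 0 0 0 0'
python3 -m crank '0 0 0 0 0 0;0 0 0 0 0 0;0 0 0 0 0 0;0 0 0 0 0 0;0 0 0 0 0 0' 1
python3 -m crank '0 0 -0.2 0 0 0;0 0 -0.4 0 0 0;0 0 -0.7 0 0 0;0 0 -0.8 0 0 0;0 0 -0.8 0 0 0' 
python3 -m crank '0 0 -0.8 0 0 0;0 0 -0.5 0 0 0;0 0 -0.3 0 0 0;0 0 0 0 0 0;0 0 0 0 0 0' 
python3 -c "
from h import *
go([.43,0,.2],[.43,0,.074])"
```

```text
t: 10.3
tcp_pos: [0.5532, 0.0161, 0.0419]
tool_rot: [-0.138, 0.99, -0.0, 0.0]
force: [0.9, 1.0, 1.7]
finger_gap: 0.735
gripper_force: 44.8
t: 10.8
tcp_pos: [0.5532, 0.0161, 0.0417]
tool_rot: [-0.138, 0.99, 0.0, -0.0]
force: [-0.6, 0.3, -0.6]
finger_gap: 0.998
gripper_force: 0.0
t: 11.3
tcp_pos: [0.5528, 0.0161, 0.1592]
tool_rot: [-0.138, 0.99, 0.0, -0.0]
force: [1.3, -0.9, -0.0]
finger_gap: 1.002
gripper_force: 0.0
t: 11.8
tcp_pos: [0.5525, 0.0162, 0.2211]
tool_rot: [-0.138, 0.99, 0.0, -0.001]
force: [0.3, 0.1, 0.6]
finger_gap: 1.0
gripper_force: 0.0
t 11.8 tcp [0.5525 0.0162 0.2211] yaw 105.85 tilt [-0.001  0.    -1.   ] gap 85.0 grip 0.0 F [0.3 0.1 0.6]
[0.43, 0, 0.2] [3.057 0.447 0.532]
[0.43, 0, 0.074] [-4.00e-03 -2.00e-03  3.15e+00]
```

```bash
python3 -m crank '0.3 0.05 0 0 0 0;0.6 0.1 0 0 0 0;0.7 0.1 0 0 0 0;0.6 0.1 0 0 0 0;0.5 0.05 0 0 0 0' >/dev/null
python3 -m crank '0.3 0.05 0 0 0 0;0.06 0 0.2 0 0 0;0 0 0.3 0 0 0;0 0 0 0 0 0;0 0 0 0 0 0'
python3 -c "
from h import *
go([.43,0,.074])"
```

```text
t: 12.8
tcp_pos: [0.4309, -0.0001, 0.2012]
tool_rot: [-0.138, 0.99, 0.0, -0.0]
force: [0.6, -0.0, -0.1]
finger_gap: 1.0
gripper_force: 0.0
t 12.8 tcp [ 4.309e-01 -1.000e-04  2.012e-01] yaw 105.84 tilt [-0.001  0.    -1.   ] gap 85.0 grip 0.0 F [ 0.6 -0.  -0.1]
[0.43, 0, 0.074] [0.019 0.006 3.18 ]
```

```bash
python3 -m crank '0.02 0 0.3 0 0 0;0 0 0.6 0 0 0;0 0 0.6 0 0 0;0 0 0.6 0 0 0;0 0 0.6 0 0 0' >/dev/null
python3 -m crank '0 0 0.3 0 0 0;0 0 0.16 0 0 0;0 0 0 0 0 0;0 0 0 0 0 0;0 0 0 0 0 0'
python3 -m crank '0 0 0 0 0 0;0 0 0 0 0 0;0 0 0 0 0 0;0 0 0 0 0 0;0 0 0 0 0 0' -1 30
python3 -m crank '0 0 0 0 0 0;0 0 0 0 0 0;0 0 0 0 0 0;0 0 0 0 0 0;0 0 0 0 0 0' -1 30
python3 -m crank '0 0 -0.2 0 0 0;0 0 -0.4 0 0 0;0 0 -0.5 0 0 0;0 0 -0.6 0 0 0;0 0 -0.6 0 0 0' >/dev/null
python3 -m crank '0 0 -0.6 0 0 0;0 0 -0.5 0 0 0;0 0 -0.2 0 0 0;0 0 0 0 0 0;0 0 0 0 0 0'
python3 -c "
from h import *
go([.64,.0403,.21],[.64,.0403,.087])"
```

```text
t: 13.8
tcp_pos: [0.4304, -0.0004, 0.076]
tool_rot: [-0.138, 0.99, -0.0, 0.001]
force: [-0.4, 0.5, 0.4]
finger_gap: 1.001
gripper_force: 0.0
t: 14.3
tcp_pos: [0.43, -0.0003, 0.0759]
tool_rot: [-0.138, 0.99, -0.0, 0.0]
force: [-1.3, -0.1, 5.5]
finger_gap: 0.575
gripper_force: 30.4
t: 14.8
tcp_pos: [0.43, -0.0003, 0.0758]
tool_rot: [-0.138, 0.99, -0.0, 0.0]
force: [-0.7, -0.6, 6.0]
finger_gap: 0.575
gripper_force: 30.4
t: 15.8
tcp_pos: [0.429, -0.0001, 0.2187]
tool_rot: [-0.138, 0.99, 0.0, -0.001]
force: [-0.3, -0.2, -2.2]
finger_gap: 0.576
gripper_force: 31.7
t 15.8 tcp [ 4.290e-01 -1.000e-04  2.187e-01] yaw 105.84 tilt [-0.001  0.    -1.   ] gap 49.0 grip 31.7 F [-0.3 -0.2 -2.2]
[0.64, 0.0403, 0.21] [-5.351 -0.469  0.21 ]
[0.64, 0.0403, 0.087] [-4.000e-03 -2.000e-03  3.075e+00]
```

```bash
python3 -m crank '-0.2 0 0 0 0 0;-0.4 -0.05 0 0 0 0;-0.6 -0.06 0 0 0 0;-0.6 -0.06 0 0 0 0;-0.6 -0.06 0 0 0 0' >/dev/null
python3 -m crank '-0.6 -0.06 0 0 0 0;-0.6 -0.06 0 0 0 0;-0.6 -0.06 0 0 0 0;-0.5 -0.06 0 0 0 0;-0.35 0 0 0 0 0' >/dev/null
python3 -m crank '-0.2 0 0.1 0 0 0;-0.1 0 0.2 0 0 0;0 0 0.4 0 0 0;0 0 0.4 0 0 0;0 0 0 0 0 0'
python3 -c "
from h import *
go([.64,.0403,.094])
s=snap('scene','s4');cv2.imwrite('pics/s4c.png',cv2.resize(s['image'][100:300,230:480,::-1],None,fx=3,fy=3))"
```

```text
t: 17.3
tcp_pos: [0.6377, 0.0403, 0.1716]
tool_rot: [-0.138, 0.99, 0.001, -0.004]
force: [-1.1, -0.5, -2.5]
finger_gap: 0.575
gripper_force: 31.7
t 17.3 tcp [0.6377 0.0403 0.1716] yaw 105.83 tilt [-0.008  0.001 -1.   ] gap 48.9 grip 31.7 F [-1.1 -0.5 -2.5]
[0.64, 0.0403, 0.094] [-0.071 -0.023  1.939]
```

View pics/s4c.png

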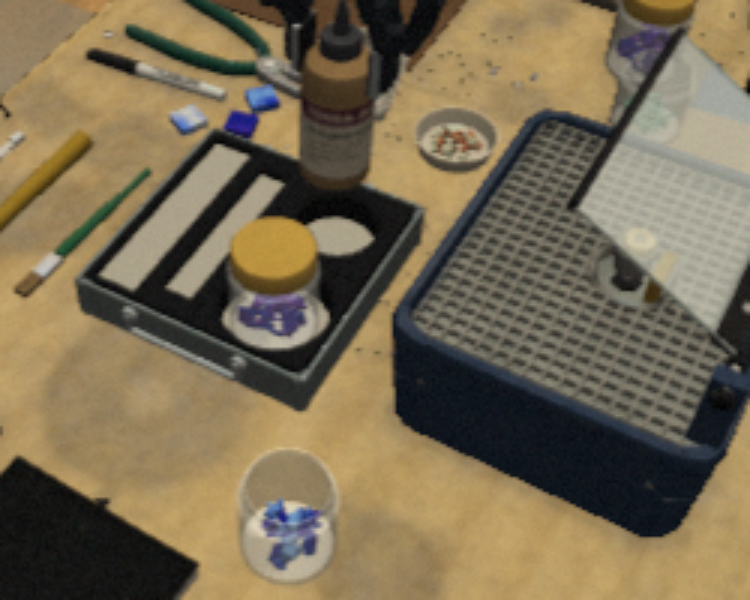

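The jar stands upright in its hole at crop (275,290). The bottle hangs upright at (335,120), above the free hole. I'll lower it.

```bash
python3 -m crank '-0.07 -0.02 0.3 0 0 0;0 0 0.5 0 0 0;0 0 0.5 0 0 0;0 0 0.4 0 0 0;0 0 0.2 0 0 0' >/dev/null
python3 -m crank '0 0 0.05 0 0 0;0 0 0.05 0 0 0;0 0 0.05 0 0 0;0 0 0 0 0 0;0 0 0 0 0 0'
python3 -c "
from h import *
go([.64,.0403,.088])"
```

```text
t: 18.35
tcp_pos: [0.644, 0.0401, 0.0939]
tool_rot: [-0.138, 0.99, -0.0, 0.001]
force: [-0.3, -0.2, -1.4]
finger_gap: 0.576
gripper_force: 31.7
t 18.35 tcp [0.644  0.0401 0.0939] yaw 105.85 tilt [ 0.001 -0.    -1.   ] gap 49.0 grip 31.7 F [-0.3 -0.2 -1.4]
[0.64, 0.0403, 0.088] [0.094 0.033 0.147]
```

```bash
python3 -m crank '0.05 0.02 0 0 0 0;0.04 0.01 0.05 0 0 0;0 0 0.05 0 0 0;0 0 0.03 0 0 0;0 0 0.02 0 0 0'
python3 -m crank '0 0 0 0 0 0;0 0 0 0 0 0;0 0 0 0 0 0;0 0 0 0 0 0;0 0 0 0 0 0'
python3 -c "
from h import *
go([.64,.0403,.088])"
```

```text
t: 18.85
tcp_pos: [0.6398, 0.0403, 0.088]
tool_rot: [-0.138, 0.99, 0.0, -0.0]
force: [-1.3, -0.2, 7.6]
finger_gap: 0.574
gripper_force: 32.4
t: 19.35
tcp_pos: [0.6398, 0.0403, 0.088]
tool_rot: [-0.138, 0.99, 0.0, -0.0]
force: [-2.7, 1.1, 5.7]
finger_gap: 0.582
gripper_force: 32.3
t 19.35 tcp [0.6398 0.0403 0.088 ] yaw 105.85 tilt [-0.  0. -1.] gap 49.4 grip 32.3 F [-2.7  1.1  5.7]
[0.64, 0.0403, 0.088] [-0.005 -0.002 -0.001]
```

```bash
python3 -m crank '0 0 0 0 0 0;0 0 0 0 0 0;0 0 0 0 0 0;0 0 0 0 0 0;0 0 0 0 0 0' 1
python3 -m crank '0 0 -0.2 0 0 0;0 0 -0.4 0 0 0;0 0 -0.7 0 0 0;0 0 -0.8 0 0 0;0 0 -0.7 0 0 0' 
python3 -m crank '0 0 -0.5 0 0 0;0 0 -0.2 0 0 0;0 0 0 0 0 0;0 0 0 0 0 0;0 0 0 0 0 0' -0.1
python3 -c "
from h import *
go([.5106,.2564,.15],[.5106,.2564,.007])
s=snap('scene','s5');cv2.imwrite('pics/s5c.png',cv2.resize(s['image'][100:300,190:440,::-1],None,fx=3,fy=3))"
```

```text
t: 19.85
tcp_pos: [0.6399, 0.0402, 0.0871]
tool_rot: [-0.138, 0.99, -0.0, -0.0]
force: [0.7, 0.4, 0.6]
finger_gap: 1.0
gripper_force: 0.0
t: 20.35
tcp_pos: [0.6401, 0.0402, 0.2013]
tool_rot: [-0.138, 0.99, -0.0, 0.001]
force: [1.2, 0.3, -0.3]
finger_gap: 0.998
gripper_force: 0.0
t: 20.85
tcp_pos: [0.6388, 0.0403, 0.2257]
tool_rot: [-0.138, 0.99, 0.0, -0.002]
force: [0.6, -0.1, 0.3]
finger_gap: 0.447
gripper_force: 0.0
t 20.85 tcp [0.6388 0.0403 0.2257] yaw 105.84 tilt [-0.003  0.    -1.   ] gap 38.0 grip 0.0 F [ 0.6 -0.1  0.3]
[0.5106, 0.2564, 0.15] [1.604 6.07  1.904]
[0.5106, 0.2564, 0.007] [-0.011 -0.004  3.575]
```

View pics/s5c.png

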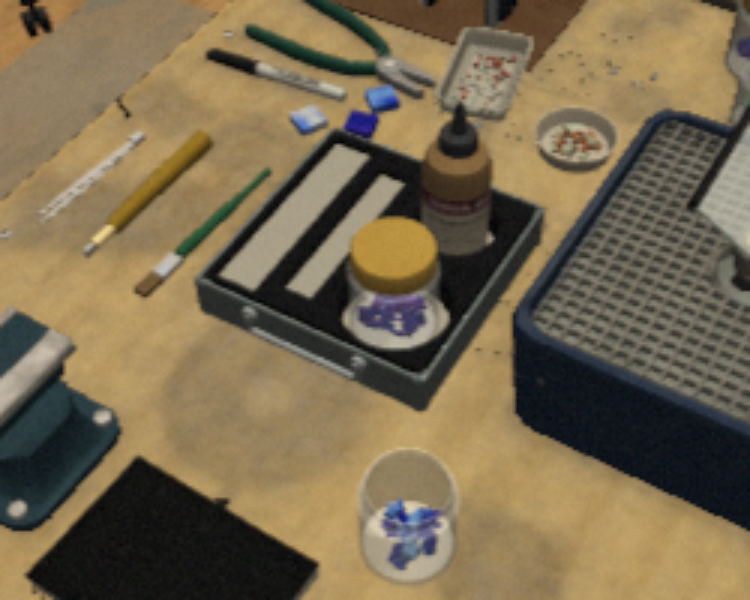

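The jar (395,280) and bottle (455,190) both stand upright in their holes. Next is the cutter.

```bash
python3 -m crank '0.1 0.3 0 0 0 0;0.2 0.6 0 0 0 0;0.2 0.8 0 0 0 0;0.2 0.8 0 0 0 0;0.2 0.8 0 0 0 0' >/dev/null
python3 -m crank '0.2 0.8 0.2 0 0 0;0.2 0.8 0.4 0 0 0;0.2 0.7 0.4 0 0 0;0.1 0.4 0.4 0 0 0;0 0.07 0.5 0 0 0' >/dev/null
python3 -m crank '0 0 0.7 0 0 0;0 0 0.7 0 0 0;0 0 0.5 0 0 0;0 0 0 0 0 0;0 0 0 0 0 0'
python3 -c "
from h import *
go([.5106,.2564,.007])"
```

```text
t: 22.4
tcp_pos: [0.5114, 0.2567, 0.0751]
tool_rot: [-0.138, 0.99, -0.0, -0.001]
force: [0.5, -0.5, 0.1]
finger_gap: 0.451
gripper_force: 0.0
t 22.4 tcp [0.5114 0.2567 0.0751] yaw 105.86 tilt [-0.001 -0.    -1.   ] gap 38.3 grip 0.0 F [ 0.5 -0.5  0.1]
[0.5106, 0.2564, 0.007] [ 1.800e-02 -1.000e-03  1.703e+00]
```

```bash
python3 -m crank '0.02 0 0.4 0 0 0;0 0 0.5 0 0 0;0 0 0.4 0 0 0;0 0 0.25 0 0 0;0 0 0.15 0 0 0' >/dev/null
python3 -m crank '0 0 0 0 0 0;0 0 0 0 0 0;0 0 0 0 0 0;0 0 0 0 0 0;0 0 0 0 0 0' -1 30
python3 -m crank '0 0 0 0 0 0;0 0 0 0 0 0;0 0 0 0 0 0;0 0 0 0 0 0;0 0 0 0 0 0' -1 30
python3 -m crank '0 0 -0.2 0 0 0;0 0 -0.3 0 0 0;0 0 -0.5 0 0 0;0 0 -0.5 0 0 0;0 0 -0.3 0 0 0'
python3 -m crank '0 0 0 0 0 0;0 0 0 0 0 0;0 0 0 0 0 0;0 0 0 0 0 0;0 0 0 0 0 0'
python3 -c "
from h import *
go([.566,.1357,.08],[.566,.1357,.042])
s=snap('scene','s6');cv2.imwrite('pics/s6c.png',cv2.resize(s['image'][80:280,170:420,::-1],None,fx=3,fy=3))"
```

```text
t: 23.4
tcp_pos: [0.5116, 0.2563, 0.0079]
tool_rot: [-0.138, 0.99, 0.0, 0.001]
force: [-0.1, -1.0, 2.9]
finger_gap: 0.195
gripper_force: 31.0
t: 23.9
tcp_pos: [0.5116, 0.2563, 0.0079]
tool_rot: [-0.138, 0.99, 0.0, 0.001]
force: [-0.4, 0.1, 5.7]
finger_gap: 0.195
gripper_force: 31.3
t: 24.4
tcp_pos: [0.5118, 0.2564, 0.0813]
tool_rot: [-0.138, 0.99, 0.0, 0.001]
force: [0.5, -0.3, -0.4]
finger_gap: 0.198
gripper_force: 30.7
t: 24.9
tcp_pos: [0.5107, 0.256, 0.0785]
tool_rot: [-0.138, 0.99, -0.0, -0.001]
force: [-0.1, 1.1, -0.1]
finger_gap: 0.193
gripper_force: 30.7
t 24.9 tcp [0.5107 0.256  0.0785] yaw 105.84 tilt [-0.002 -0.    -1.   ] gap 16.4 grip 30.7 F [-0.1  1.1 -0.1]
[0.566, 0.1357, 0.08] [-0.508 -3.27  -0.038]
[0.566, 0.1357, 0.042] [-0.002  0.     0.95 ]
```

View pics/s6c.png

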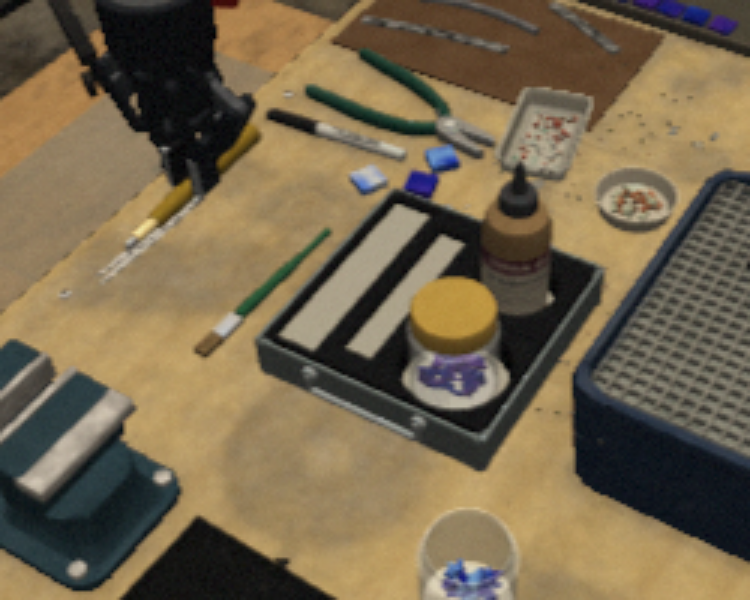

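Run:
```python
from h import *
s=load('s6');c=np.array([.5106,.2564,.0795]);u=np.array([.962,.273,0])
print((proj(s,[c-.076*u,c+.076*u])-[170,80])*3, 'reads tip (130,243) tail (255,130)')
```

```text
[[127.48140883 246.23727062]
 [252.25468233 131.3011797 ]] reads tip (130,243) tail (255,130)
```

The cutter is held level: its ends project to within 3 px of where they should be. Moving it over the slot.

```bash
python3 -m crank '0 -0.2 0 0 0 0;-0.1 -0.5 0 0 0 0;-0.1 -0.6 0 0 0 0;-0.1 -0.6 0 0 0 0;-0.1 -0.6 0 0 0 0' >/dev/null
python3 -m crank '-0.1 -0.5 0 0 0 0;0 -0.27 0 0 0 0;0 0 0.2 0 0 0;0 0 0.3 0 0 0;0 0 0 0 0 0' >/dev/null
python3 -m crank '0 0 0 0 0 0;0 0 0 0 0 0;0 0 0 0 0 0;0 0 0 0 0 0;0 0 0 0 0 0'
python3 -c "
from h import *
go([.566,.1357,.041])"
```

```text
t: 26.45
tcp_pos: [0.5663, 0.1359, 0.0596]
tool_rot: [-0.138, 0.99, -0.0, 0.0]
force: [-0.1, 0.2, 0.3]
finger_gap: 0.194
gripper_force: 30.7
t 26.45 tcp [0.5663 0.1359 0.0596] yaw 105.86 tilt [ 0.001  0.    -1.   ] gap 16.5 grip 30.7 F [-0.1  0.2  0.3]
[0.566, 0.1357, 0.041] [ 0.009 -0.003  0.465]
```

```bash
python3 -m crank '0 0 0.2 0 0 0;0 0 0.15 0 0 0;0 0 0.1 0 0 0;0 0 0.04 0 0 0;0 0 0 0 0 0'
python3 -m crank '0 0 0 0 0 0;0 0 0 0 0 0;0 0 0 0 0 0;0 0 0 0 0 0;0 0 0 0 0 0' -0.2
python3 -m crank '0 0 -0.2 0 0 0;0 0 -0.4 0 0 0;0 0 -0.6 0 0 0;0 0 -0.6 0 0 0;0 0 -0.4 0 0 0' -0.2
python3 -c "
from h import *
go([.492,.3093,.08],[.492,.3093,.004])
s=snap('scene','s7');cv2.imwrite('pics/s7c.png',cv2.resize(s['image'][80:280,170:420,::-1],None,fx=3,fy=3))"
```

```text
t: 26.95
tcp_pos: [0.5659, 0.1357, 0.0392]
tool_rot: [-0.138, 0.99, 0.0, -0.001]
force: [0.4, -0.2, -0.4]
finger_gap: 0.194
gripper_force: 30.7
t: 27.45
tcp_pos: [0.5663, 0.1358, 0.0399]
tool_rot: [-0.138, 0.99, -0.0, 0.0]
force: [-0.1, 0.4, -0.3]
finger_gap: 0.399
gripper_force: 0.0
t: 27.95
tcp_pos: [0.5669, 0.1358, 0.13]
tool_rot: [-0.138, 0.99, -0.0, 0.001]
force: [-0.6, 0.4, -0.0]
finger_gap: 0.401
gripper_force: 0.0
t 27.95 tcp [0.5669 0.1358 0.13  ] yaw 105.85 tilt [ 0.003  0.    -1.   ] gap 34.1 grip 0.0 F [-0.6  0.4 -0. ]
[0.492, 0.3093, 0.08] [0.621 4.684 1.245]
[0.492, 0.3093, 0.004] [5.0e-03 1.0e-03 1.9e+00]
```

View pics/s7c.png

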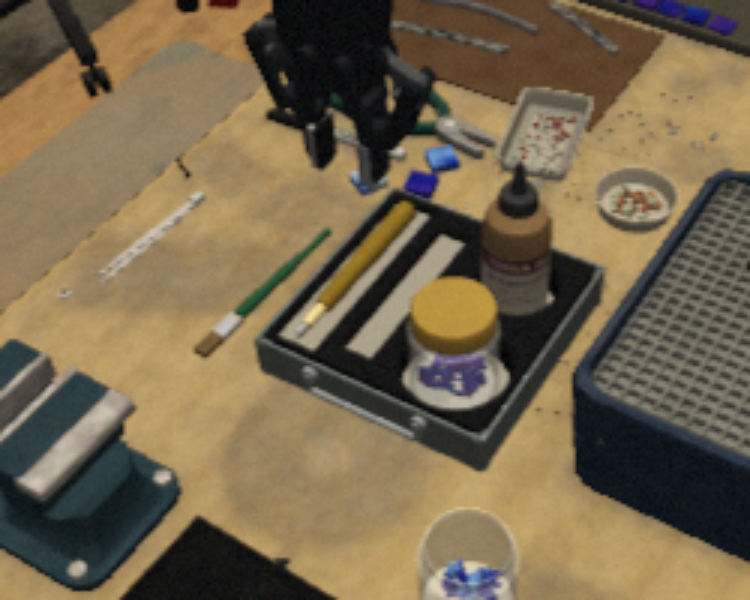

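The cutter lies in the long slot from crop (305,325) to (410,210). On to the tweezers, turning 3° to match them.

```bash
python3 -m crank '0.1 0.4 0 0 0 0;0.1 0.7 0 0 0 0;0.1 0.8 0 0 0 0;0.2 0.8 0 0 0 0;0.2 0.8 0 0 0 0' >/dev/null
python3 -m crank '0.1 0.7 0.2 0 0 0.01;0.1 0.4 0.3 0 0 0.01;0 0 0.4 0 0 0.014;0 0 0 0 0 0;0 0 0 0 0 0' -0.2
python3 -c "
from h import *
go([.4803,.3066,.06],[.4803,.3066,.004])"
```

```text
t: 29.0
tcp_pos: [0.4802, 0.3032, 0.0908]
tool_rot: [-0.112, 0.994, -0.0, -0.001]
force: [-0.3, -0.1, 0.2]
finger_gap: 0.4
gripper_force: 0.0
t 29.0 tcp [0.4802 0.3032 0.0908] yaw 102.84 tilt [-0.003 -0.001 -1.   ] gap 34.0 grip 0.0 F [-0.3 -0.1  0.2]
[0.4803, 0.3066, 0.06] [-0.024  0.082  0.771]
[0.4803, 0.3066, 0.004] [-0.004  0.     1.4  ]
```

```bash
python3 -m crank '-0.02 0.08 0.3 0 0 0;0 0 0.5 0 0 0;0 0 0.5 0 0 0;0 0 0.4 0 0 0;0 0 0.25 0 0 0' >/dev/null
python3 -m crank '0 0 0.15 0 0 0;0 0 0.05 0 0 0;0 0 0 0 0 0;0 0 0 0 0 0;0 0 0 0 0 0' 
python3 -m crank '0 0 0 0 0 0;0 0 0 0 0 0;0 0 0 0 0 0;0 0 0 0 0 0;0 0 0 0 0 0' -1 20
python3 -m crank '0 0 0 0 0 0;0 0 0 0 0 0;0 0 0 0 0 0;0 0 0 0 0 0;0 0 0 0 0 0' -1 20
python3 -m crank '0 0 -0.2 0 0 0;0 0 -0.3 0 0 0;0 0 -0.5 0 0 0;0 0 -0.6 0 0 0;0 0 -0.4 0 0 0' >/dev/null
python3 -m crank '0 0 0 0 0 -0.01;0 0 0 0 0 -0.01;0 0 0 0 0 -0.014;0 0 0 0 0 0;0 0 0 0 0 0'
python3 -c "
from h import *
go([.5666,.0896,.085],[.5666,.0896,.0395])
s=snap('scene','s8');cv2.imwrite('pics/s8c.png',cv2.resize(s['image'][80:280,170:420,::-1],None,fx=3,fy=3))
c=np.array([.492,.309,.083]);u=np.array([.962,.273,0])
print((proj(s,[c-.062*u,c+.062*u])-[170,80])*3)"
```

```text
t: 30.0
tcp_pos: [0.4821, 0.3066, 0.0064]
tool_rot: [-0.111, 0.994, 0.0, 0.001]
force: [1.3, -0.0, -0.1]
finger_gap: 0.401
gripper_force: 0.0
t: 30.5
tcp_pos: [0.4818, 0.3065, 0.0061]
tool_rot: [-0.111, 0.994, 0.0, 0.0]
force: [-0.5, 0.2, 3.9]
finger_gap: 0.08
gripper_force: 20.2
t: 31.0
tcp_pos: [0.4818, 0.3065, 0.0061]
tool_rot: [-0.111, 0.994, 0.0, 0.0]
force: [-0.3, -0.3, 5.3]
finger_gap: 0.08
gripper_force: 20.3
t: 32.0
tcp_pos: [0.4811, 0.3061, 0.0848]
tool_rot: [-0.138, 0.99, -0.0, -0.001]
force: [-0.4, -0.5, -1.3]
finger_gap: 0.079
gripper_force: 19.7
t 32.0 tcp [0.4811 0.3061 0.0848] yaw 105.84 tilt [-0.002 -0.001 -1.   ] gap 6.7 grip 19.7 F [-0.4 -0.5 -1.3]
[0.5666, 0.0896, 0.085] [-5.790e-01 -5.792e+00 -5.000e-03]
[0.5666, 0.0896, 0.0395] [-0.002  0.     1.137]
[[ 77.68075485 208.656     ]
 [182.40660842 118.25256586]]
```

View pics/s8c.png

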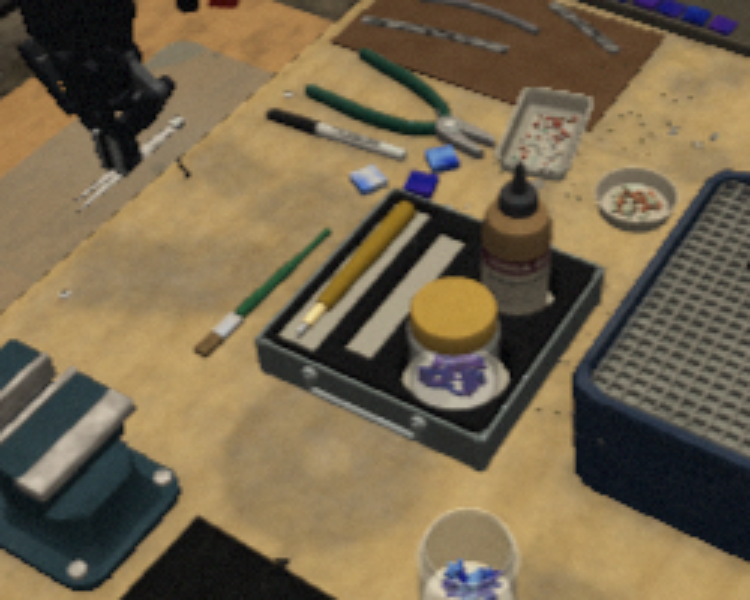

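The tweezers are held level, with ends at (82,203) and (182,120), about 5 px from prediction. Carrying them over.

```bash
python3 -m crank '0 -0.2 0 0 0 0;-0.1 -0.4 0 0 0 0;-0.1 -0.6 0 0 0 0;-0.1 -0.6 0 0 0 0;-0.1 -0.6 0 0 0 0' >/dev/null
python3 -m crank '-0.1 -0.6 0 0 0 0;-0.1 -0.6 0 0 0 0;0 -0.6 0 0 0 0;0 -0.6 0 0 0 0;0 -0.5 0 0 0 0' >/dev/null
python3 -m crank '0 -0.3 0 0 0 0;0 -0.2 0 0 0 0;0 0 0.2 0 0 0;0 0 0.3 0 0 0;0 0 0 0 0 0' >/dev/null
python3 -m crank '0 0 0 0 0 0;0 0 0 0 0 0;0 0 0 0 0 0;0 0 0 0 0 0;0 0 0 0 0 0'
python3 -c "
from h import *
go([.5666,.0896,.0395])"
```

```text
t: 34.05
tcp_pos: [0.5682, 0.0898, 0.066]
tool_rot: [-0.138, 0.99, -0.0, 0.0]
force: [0.0, -1.3, -0.4]
finger_gap: 0.075
gripper_force: 19.7
t 34.05 tcp [0.5682 0.0898 0.066 ] yaw 105.85 tilt [ 0. -0. -1.] gap 6.4 grip 19.7 F [ 0.  -1.3 -0.4]
[0.5666, 0.0896, 0.0395] [0.039 0.005 0.661]
```

```bash
python3 -m crank '0 0 0.2 0 0 0;0 0 0.2 0 0 0;0 0 0.15 0 0 0;0 0 0.08 0 0 0;0 0 0.03 0 0 0'
python3 -m crank '0 0 0 0 0 0;0 0 0 0 0 0;0 0 0 0 0 0;0 0 0 0 0 0;0 0 0 0 0 0' -0.5
python3 -m crank '0 0 -0.1 0 0 0;0 0 -0.3 0 0 0;0 0 -0.6 0 0 0;0 0 -0.7 0 0 0;0 0 -0.7 0 0 0'
python3 -m crank '0 0 -0.7 0 0 0;0 0 -0.7 0 0 0;0.3 0 -0.5 0 0 0;0.3 0.8 0 0 0 0;0.3 0.9 0 0 0 0'
python3 -m crank '0 0.9 0 0 0 0;0 0.9 0 0 0 0;0 0.9 0 0 0 0;0 0.7 0 0 0 0;0 0.4 0 0 0 0'
python3 -c "
from h import *
go()
s=snap('scene','s9');t=snap('top','t9')
a=cv2.resize(s['image'][125:265,230:390,::-1],(640,560),interpolation=2)
cv2.imwrite('pics/s9c.png',a)
cv2.imwrite('pics/t9c.png',cv2.resize(t['image'][120:280,170:370,::-1],None,fx=3.5,fy=3.5,interpolation=2))"
```

```text
t: 34.55
tcp_pos: [0.5676, 0.0897, 0.0385]
tool_rot: [-0.138, 0.99, 0.0, -0.001]
force: [0.6, -0.2, -0.2]
finger_gap: 0.077
gripper_force: 19.7
t: 35.05
tcp_pos: [0.5682, 0.0897, 0.0395]
tool_rot: [-0.138, 0.99, -0.0, 0.0]
force: [0.0, -0.2, 0.1]
finger_gap: 0.247
gripper_force: 0.0
t: 35.55
tcp_pos: [0.5679, 0.0897, 0.1371]
tool_rot: [-0.138, 0.99, -0.0, 0.0]
force: [0.3, 0.0, 0.3]
finger_gap: 0.253
gripper_force: 0.0
t: 36.05
tcp_pos: [0.5154, 0.145, 0.2134]
tool_rot: [-0.136, 0.991, -0.0, 0.002]
force: [0.6, -0.4, 0.2]
finger_gap: 0.249
gripper_force: 0.0
t: 36.55
tcp_pos: [0.4724, 0.2935, 0.2123]
tool_rot: [-0.139, 0.99, 0.0, 0.001]
force: [-0.3, -0.7, -0.0]
finger_gap: 0.254
gripper_force: 0.0
t 36.55 tcp [0.4724 0.2935 0.2123] yaw 105.97 tilt [ 0.001  0.001 -1.   ] gap 21.6 grip 0.0 F [-0.3 -0.7 -0. ]
```

View pics/s9c.png

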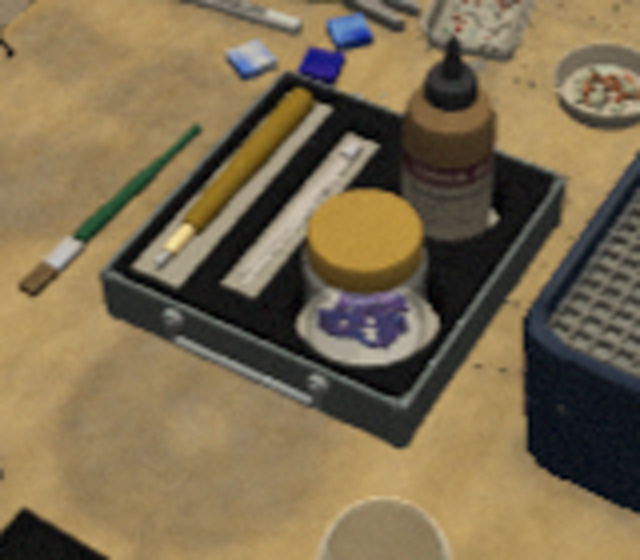

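View pics/t9c.png

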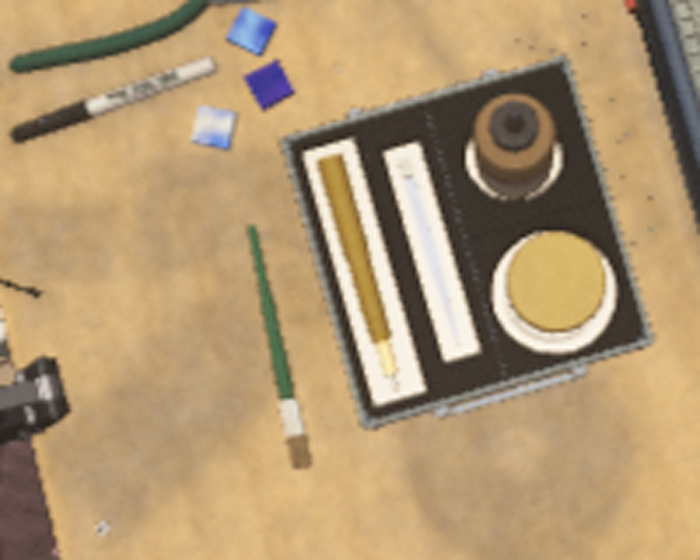

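All four items show in their cut-outs: cutter (350,265), tweezers (430,250), bottle (513,140), jar (555,280). I'll check the heights by depth before handing in.

Run:
```python
from h import *
s=load('t9')
f=lambda u,v:at(s,u/3.5+170,v/3.5+120).round(4)
for n,p in dict(lid=(555,280),lidL=(525,280),lidR=(588,280),lidT=(555,250),lidB=(555,312),tip=(513,123),cutA=(333,180),cutB=(372,310),twA=(408,175),twM=(430,250),twB=(452,325),slot=(395,395)).items(): print(n,f(*p))
go()
```

```text
lid [0.5523 0.0169 0.0949]
lidL [0.5524 0.0344 0.0956]
lidR [ 0.5521 -0.0024  0.0945]
lidT [0.5696 0.0167 0.0972]
lidB [0.5335 0.0171 0.0957]
tip [0.6349 0.0405 0.1438]
cutA [0.6204 0.1526 0.0481]
cutB [0.5393 0.1283 0.0485]
twA [0.6257 0.1072 0.0335]
twM [0.5776 0.0933 0.0357]
twB [0.5301 0.0796 0.0395]
slot [0.4872 0.1156 0.0333]
t 36.65 tcp [0.4727 0.293  0.212 ] yaw 106.02 tilt [ 0.001  0.    -1.   ] gap 21.4 grip 0.0 F [-0.3 -0.5 -1.1]
```

```bash
python3 -c "
from h import *
s=load('t9')
P=[at(s,u,v) for u in range(312,323) for v in range(150,161)];print(max(P,key=lambda p:p[2]).round(4))
print(manip.sign_off())"
```

```text
[0.6364 0.0415 0.1563]
the job is handed in; nothing more can be done
None
```

I packed the lidded jar, glue bottle, glass cutter and tweezers into their cut-outs in the order listed and handed the job in at about 37 s; the final pictures show all four seated, though the tweezers' depth was too noisy to confirm to the millimetre, and the open jar and glue brush were not touched.

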